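# Open the sample tote and hold its gate wide

## Robot

A 7-joint arm with a two-finger parallel gripper is mounted at the origin on a cart in front of the work surface, level with it; the furniture and walls round the work are solid. World frame = base frame: x ahead of the robot, y to its left, z up, the work surface at z = 0. Lengths are in mm, angles in rad, forces in N, time in s.
With the tool pointing down it reaches from about 425 to 950 mm from the base axis. Payload 4.7 kg.
Tool frame: the origin (TCP) lies between the finger pads; the fingertips stand 8 mm ahead of it and the grasp point (between the pads) lies 11 mm behind it; z points along the fingers, y is the line along which they close (so a half turn about z gives the same grasp; the last joint's range is limited). The gripper opens to 87 mm and grips with 3 to 60 N. Pads are 19 mm wide; open, the fingers measure 117 mm over their backs; the gripper's body (75 mm by 190 mm) begins 51 mm behind the grasp point.
Start: joints at [-1.259, 0.469, -0.049, 1.532, 0.024, 1.141, -0.082], TCP at [225.573, 636.214, 203.373] pointing down, gripper open.
Joint ranges: [-2.59, 2.59], [-0.33, 1.99], [-1.39, 1.29], [0.1, 2.45], [-1.04, 4.18], [0.21, 1.99], [-2.66, 2.66]. Speed limits (rad/s): [2.57, 2.57, 3.14, 3.14, 3.14, 3.14, 3.14].

## Interface

Orientations are given as a rotation vector (axis times angle).
In Python, from rig import env gives the robot as it stands. The module is installed in compiled form; this text tells all that it offers.
- The arm moves only by the shell command python3 -m pendant 'ROWS'. ROWS is JSON, a list of rows, each a list of 7 numbers: the shift along the tool's x, y, z in cm, then the turn, a rotation vector about the tool's x, y, z in degrees, then the opening in per cent of the stroke, from 0 (shut) to 100 (fully open). A call has 1 to 12 rows; each row shifts and turns the commanded pose from where the row before left it, along the tool's axes as they then stand; what a row does not reach is not made up. A row lasts 1/10 s, in which the tool goes at most 50 mm and 8.59 degrees, less where a joint would pass 70% of its speed; a pose out of reach is approached as far as the arm can. A call is refused whole if a number of a shift passes 5 or a number of a turn 8.59, either way. A call with a gripper value outside its range is refused whole. The fingers move at their own pace and stop on an object; the grip force is fixed at half the most. Time passes only in rows, so rows that do not move let the fingers close. It gives the time, the measured TCP pose, the force, the opening and the grip force at its end, in the units of the state.
- env.observe(): the state, without advancing time (a new reading comes with each control period).
- env.get_image(name): name is "side" or "top" or "wrist"; returns the picture (400x640x3 uint8, red, green, blue); there is no depth.
- env.get_calibration(name): a dict with "intrinsics" (3x3 intrinsics, pixels), "k1" (the pictures are not rectified: a ray, as slopes to the right and down, at radius r is drawn at 1 + k1 r^2 times it, then the intrinsics apply), "R" (3x3) and "t" (3): a world point X has camera coordinates R X + t; the wrist camera has in their place "T_tool_cam" (4x4, takes a point from camera to tool coordinates, whose origin is the TCP and whose axes are the flange's). Camera axes: x right, y down, z forward; pixel columns grow to the right and rows downward; lengths in mm; the calibration is good to about 2 mm. A picture is of the moment at which its call begins: read the wrist's pose just before it. get_calibration takes no time and is no camera call.
- env.close_job(): hands the job in; it is judged then, once.
The state is a dict: "time": time; "q": joint angles; "joint_velocities": joint speeds; "tau": joint torques, N m; "tcp_pos": TCP position; "tool_rot": TCP orientation; "ft_force": force on the tool from outside, world axes, zero at the start; "ft_torque": the same for the moment, N m; "opening": finger opening in mm; "grasp_force": force on a finger pad.
Only numpy, scipy, OpenCV 4.12 (cv2) and the standard library are available. Lean on these libraries where they do the work, as an engineer would, in place of code of your own. Each camera call takes 0.05 s, during which the arm holds its last target. There are 200 camera calls.

## Task

Swing the bench magnifier away from the tote's gate and leave it with its lens over the middle of the balance pan. Then squeeze the two tabs of the tote's safety catch (nearer the gate's hinge) together until it is fully home, after it those of the main catch (nearer the free end), swing the gate open past its detent and finish holding it wide open, about square to the tote's front: the program ends with the gripper still holding the gate against its closing spring. Leave the sample vial and the two loose steel weights where they stand.

Things in the scene. Friction and masses are not known exactly. Their poses are not given: they have to be found in the camera images.
- magnifier_arm (a joint): Swivel of the bench magnifier, rad: a stiff level arm on an upright post (post 18 mm thick, round foot 72 mm); 0 when the arm points along the magnifier foot's -x, growing as it swings counter-clockwise seen from above (towards the robot's right), -1.2 to 1.5. It stays where it is left; about 2 to 3 N at the grip moves it.
- magnifier_pivot (a point): Point on the swivel's vertical axis at the arm's height (190 mm above the table); the foot is fixed to the table.
- magnifier_grip (a point): Centre of the free part of the magnifier's upright round grip, a black peg 14 mm in diameter standing on the arm 165 mm from the pivot; its top is 15 mm above this point, the collar on the arm 28 mm below.
- magnifier_lens: Ring magnifier at the arm's end, 97 mm across and 18 mm thick, origin at its centre, 225 mm from the pivot and 60 mm beyond the grip in the same direction.
- balance_pan (a point): Centre of the balance's weighing pan, at the height of the pan; a small lidded crucible stands on it, to 48 mm above the pan.
- tote: Sheet-metal sample tote, fixed to the table, open at the top, 140 (x) x 200 (y) x 118 mm high, two tins inside; origin under the centre of its floor at table height, its -x side is the front with the gate, z up. A beam along the top of the front carries both catches.
- safety_post: Fixed finger tab of the safety catch, an upright plate 8 mm thick (tote x), 22 mm wide (tote y), 40 mm tall, origin at its centre. The safety catch is the one nearer the gate's hinge; its tabs face each other along the tote's x.
- safety_tab: Sliding finger tab of the safety catch, same size, origin at its centre; at rest 36 mm (centre to centre) behind the fixed tab, on the tote's +x side. Squeezing the pair together slides it 14 mm towards the fixed tab (outer faces 44 mm apart before, 30 mm after); about 5 N, and it stays.
- safety_catch (a joint): Travel of the safety catch, m: 0 locked, 0.014 squeezed home. Until it is squeezed, its low tongue (8 mm high on the beam) blocks the main catch.
- main_post: Fixed finger tab of the main catch, an upright plate 22 mm wide (tote x), 8 mm thick (tote y), 40 mm tall, origin at its centre. The main catch is the one nearer the gate's free end; its tabs face each other along the tote's y.
- main_tab: Sliding finger tab of the main catch, same size, origin at its centre; at rest 36 mm from the fixed tab on the tote's -y side. Squeezing slides it 14 mm towards the fixed tab (outer faces 44 mm apart before, 30 mm after); about 5 N, and it stays. Its bolt holds the gate shut until then.
- main_catch (a joint): Travel of the main catch, m: 0 locked, 0.014 squeezed home.
- gate (a joint): Gate angle, rad: 0 shut, grows as the gate opens outwards (its free end moves to the tote's -x, clockwise seen from above), at most 1.7. A spring pulls it shut with 1 to 2 N at the grip; a sprung detent near 0.85 to 1.05 takes about 7 N at the grip to pass, and left alone after that the gate falls back to rest on the detent at about 1.05, not wide enough.
- gate_hinge (a point): Point on the gate's vertical hinge axis, at the height of the gate grip.
- gate_grip (a point): Point 25 mm below the rounded top of the gate's upright round grip, a bar 14 mm in diameter, which stands 35 mm out in front of the gate, 130 mm along it from the hinge; free below this point for 33 mm. It moves with the gate, on a circle of 135 mm radius about the hinge.
- gate_panel: The barred steel gate with its grip and keeper, 190 mm long, 108 mm high, 10 mm thick; origin at table height on the hinge axis, the gate extends along its -y, its outer side is -x.
- vial: Glass sample vial, 27 mm in diameter, 70 mm tall, standing on the table; origin under its centre.
- weight_200: Steel weight, 35 mm in diameter, 46 mm tall, standing on the table; origin under its centre.
- weight_100: Steel weight, 28 mm in diameter, 38 mm tall, standing on the table; origin under its centre.

How it is judged:
By the outcome, as a careful person would: the job done as asked, in the order asked, and still so for the second after the job is handed in, while the arm keeps its last pose, push and grip.
It also fails if it takes over 70 s, if anything falls off the work surface, if the arm or the gripper's body presses on something with over 40 N, if the wrist force passes 120 N, or if a joint passes its speed limit or range.

## Working session

There is one attempt and no reset: what is moved stays moved. The work goes in short steps, Python scripts to look and compute and a shell command to move; the robot and the scene stay as the last step left them, time stands still between calls to the robot, and variables do not carry over. Pictures are saved under pics/ and viewed, at most 10 in all, crops included, and the job is handed in when it is done.

```bash
mkdir -p pics; cat > h.py <<'E'
import numpy as np, cv2
from rig import env
from scipy.spatial.transform import Rotation as Ro
def save(n,f):
    im=env.get_image(n); cv2.imwrite('pics/'+f,im[:,:,::-1]); return im
def cam(n,st=None):
    c=env.get_calibration(n); K=np.array(c['intrinsics'])
    if 'R' in c: return K,c['k1'],np.array(c['R']),np.array(c['t']).ravel()
    st=st or env.observe(); T=np.eye(4);T[:3,:3]=Ro.from_rotvec(st['tool_rot']).as_matrix();T[:3,3]=st['tcp_pos']
    M=np.linalg.inv(T@np.array(c['T_tool_cam'])); return K,c['k1'],M[:3,:3],M[:3,3]
def ray(C,uv):
    K,k,R,t=C; d=np.linalg.solve(K,[uv[0],uv[1],1])[:2]; s=d.copy()
    for _ in range(20): s=d/(1+k*(s@s))
    return -R.T@t, R.T@np.array([s[0],s[1],1])
def onz(C,uv,z):
    o,d=ray(C,uv); return o+d*(z-o[2])/d[2]
def proj(C,X):
    K,k,R,t=C; p=R@np.array(X,float)+t; s=p[:2]/p[2]; s=s*(1+k*(s@s)); return (K@[s[0],s[1],1])[:2]
def two(C1,u1,C2,u2):
    (a,d),(b,e)=ray(C1,u1),ray(C2,u2); l=np.linalg.lstsq(np.array([d,-e]).T,b-a,rcond=None)[0]
    p,q=a+l[0]*d,b+l[1]*e; return (p+q)/2,np.linalg.norm(p-q)
E
python3 - <<'E'
from h import *
np.set_printoptions(precision=2,suppress=True)
for n in('top','side','wrist'):
    save(n,n+'0.png'); C=cam(n); print(n,C[0][0,0],C[1],-C[2].T@C[3],C[2][2])
s=env.observe();print(s)
E
```

```text
top 414.3375467753544 -0.06329976867911521 [ 358.04 -131.95 1091.54] [ 0.13 -0.   -0.99]
side 448.9255549164557 0.017603773749269115 [211.67 374.45 891.79] [ 0.32 -0.54 -0.78]
wrist 307.3460698618174 -0.04918465597411871 [159.2  659.72 382.35] [ 0.24 -0.09 -0.97]
{'time': 0.15, 'q': array([-1.26,  0.47, -0.05,  1.53,  0.02,  1.14, -0.08]), 'joint_velocities': array([ 0., -0., -0., -0., -0., -0., -0.]), 'tau': array([  0.  , -50.84,  -0.08, -23.64,  -0.06,   0.04,   0.  ]), 'tcp_pos': array([225.44, 635.74, 202.54]), 'tool_rot': array([-0.53, -3.1 ,  0.  ]), 'ft_force': array([0.28, 0.09, 0.2 ]), 'ft_torque': array([-0.02, -0.01, -0.02]), 'grasp_force': 0.0, 'opening': 87.17222456112232}
```

View pics/top0.png

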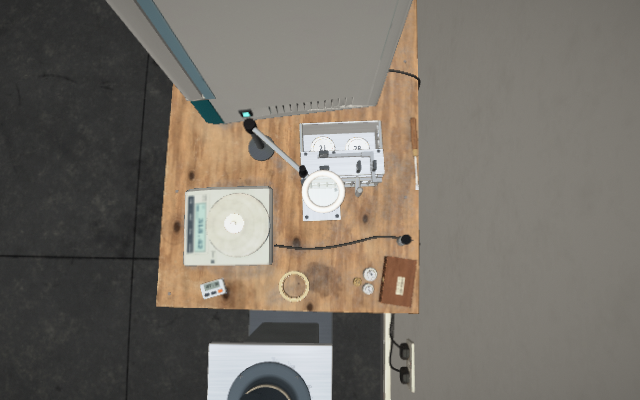

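View pics/side0.png

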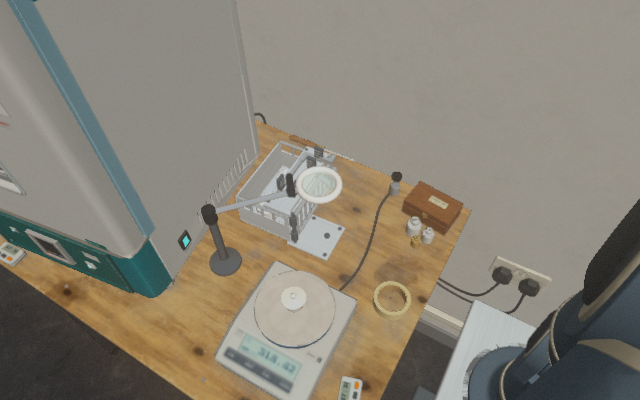

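The top view shows the tote at about (342,150), the magnifier pivot (250,126), the lens (323,191), the pan (233,223) and the loose weights near (370,280). The side view shows the same layout. I'll enlarge both.

```bash
python3 - <<'E'
from h import *
np.set_printoptions(precision=1,suppress=True)
T=cam('top');S=cam('side')
a=cv2.imread('pics/top0.png')[100:230,235:400];b=cv2.imread('pics/side0.png')[125:275,190:365]
a=cv2.resize(a,None,fx=4.8,fy=4.6,interpolation=3)[:, :792];cv2.imwrite('pics/topc.png',a)
b=cv2.resize(b,None,fx=4,fy=4,interpolation=3);cv2.imwrite('pics/sidec.png',b)
for X in([0,0,0],[225,636,200],[500,0,0],[500,-200,0],[225,636,0]):print(X,proj(T,X),proj(S,X))
for n,u,v,z in(('pivot',250,126,190),('lens',323,191,190),('pan',233,223,60),('foot',261,149,5),('grip',303,172,220)):print(n,onz(T,(u,v),z))
for n,u,v,z in(('pivot',209,213,190),('lens',319,185,190),('pan',294,308,60),('foot',226,261,5)):print(n,onz(S,(u,v),z))
print(two(T,(233,223),S,(294,297)))
E
```

```text
[0, 0, 0] [269.  404.1] [527.7 404.8]
[225, 636, 200] [-26. 318.] [164.1 896.7]
[500, 0, 0] [273.1 209. ] [296.7 282.6]
[500, -200, 0] [348.3 209.7] [340.  218.4]
[225, 636, 0] [ 33.6 309.1] [210.7 799.3]
pivot [664.1  34.3 190. ]
lens [ 516.5 -132.2  190. ]
pan [455.9  92.5  60. ]
foot [662.5  36.3   5. ]
grip [552.2 -88.8 220. ]
pivot [666.2  36.7 190. ]
lens [ 515.8 -130.2  190. ]
pan [455.7  75.   60. ]
foot [666.5  35.3   5. ]
(array([449.7,  78.9, 121.8]), np.float64(0.889695933943503))
```

View pics/topc.png

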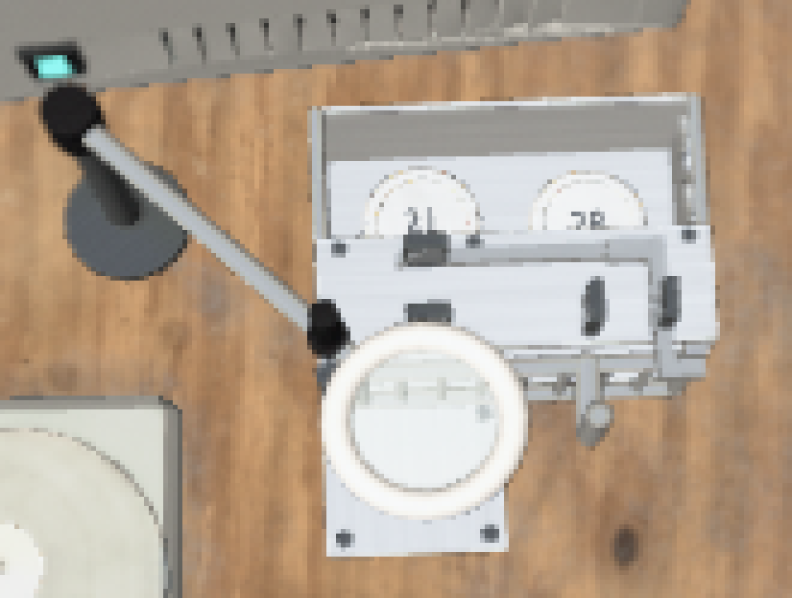

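View pics/sidec.png

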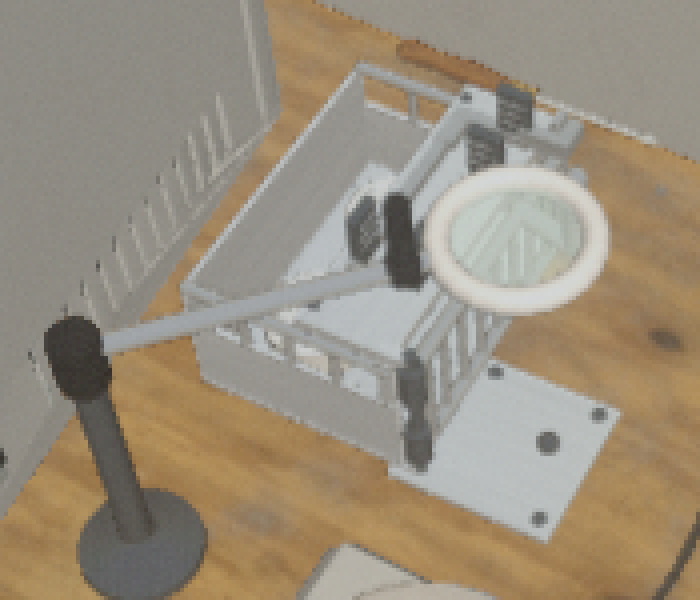

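View pics/wrist0.png

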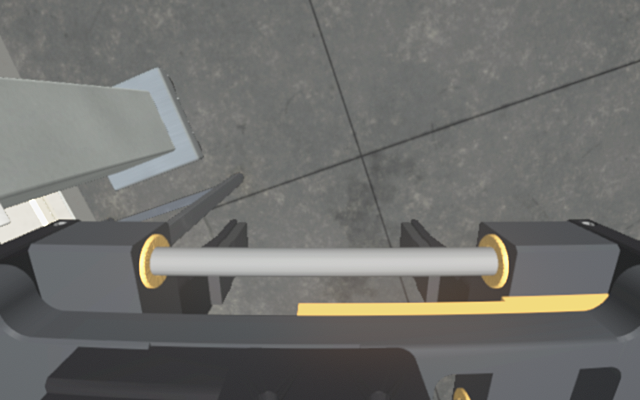

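Top crop: safety tabs at (425,250) and (428,312), main tabs at (593,305) and (668,300), gate grip at (597,415), peg at (325,315). The tote's front faces the robot and its hinge is at the left. I'll triangulate the peg and the pan, and plan the approach.

```bash
cat >> h.py <<'E'
def rows(wps,st=None,step=45.,ang=8.3):
    """wps: (x,y,z,yaw_deg of tool y,open%) tool down; prints rows from the measured pose"""
    st=st or env.observe(); M=Ro.from_rotvec(st['tool_rot']).as_matrix(); p=np.array(st['tcp_pos'],float); w=np.degrees(np.arctan2(M[1,1],M[0,1])); out=[]
    print('tilt',np.round(np.degrees(np.arccos(-M[2,2])),2),'pos',p.round(1),'yaw',w.round(1))
    for x,y,z,ww,o in wps:
        g=np.array([x,y,z],float); n=max(1,int(np.ceil(max(np.linalg.norm(g-p)/step,abs(ww-w)/ang))))
        for i in range(n):
            d=(g-p)/(n-i); dw=(ww-w)/(n-i); c,s=np.cos(np.radians(w)),np.sin(np.radians(w))
            l=np.round([(-s*d[0]+c*d[1])/10,(c*d[0]+s*d[1])/10,-d[2]/10],2); a=np.round(-dw,1)
            out.append([*map(float,l),0,0,float(a),o]); p=p+10*np.array([-s*l[0]+c*l[1],c*l[0]+s*l[1],-l[2]]); w-=a
    print(len(out))
    for i in range(0,len(out),12): print(str(out[i:i+12]).replace(' ','').replace('.0,',','))
E
python3 - <<'E'
from h import *
np.set_printoptions(precision=1,suppress=True)
T=cam('top');S=cam('side')
A=lambda u,v:(u/4.8+235-.4,v/4.6+100-.4)
B=lambda u,v:(u/4+190-.4,v/4+125-.4)
for n,a,b in(('pegtop',(326,308),(397,198)),('lens',(424,420),(517,238)),('pivtop',(70,105),(74,328)),('gripTop',(599,408),(583,172)),('saf_tab',(425,240),(362,205)),('saf_post',(428,307),(400,205)),('main_tab',(668,281),(515,88)),('main_post',(593,281),(486,128))):
    print(n,*two(T,A(*a),S,B(*b)))
im=cv2.imread('pics/top0.png')
for u,v in((239.5,224),(233,223)):print(onz(T,(u,v),74),onz(T,(u,v),122))
for n,u,v in(('w',370,274),('w',368,289),('v',358,281)):print(onz(T,(u,v),40))
E
```

```text
pegtop [558.8 -88.8 240.5] 0.8744288936425063
lens [ 516.9 -131.9  190.3] 0.4776138075281243
pivtop [666.8  33.4 206.4] 0.04642508534476134
gripTop [ 527.4 -216.5  154.4] 5.052192120308944
saf_tab [ 613.7 -131.5  161.7] 0.835905973370488
saf_post [ 580.9 -131.   178.5] 12.664441767049748
main_tab [ 590.9 -249.6  160. ] 6.312355256300525
main_post [ 589.5 -213.7  160.7] 7.7354670438646576
[452.3  73.2  74. ] [447.9  63.5 122. ]
[454.6  89.4  74. ] [450.1  79.  122. ]
[ 332.3 -252.5   40. ]
[ 294.9 -247.3   40. ]
[ 314.6 -222.2   40. ]
```

```bash
python3 - <<'E'
from h import *
np.set_printoptions(precision=1,suppress=True)
T=cam('top');S=cam('side')
# pan rim: bright near-white disc edges -> contour fit
for n,f,(x0,y0,x1,y1) in(('top','top0',(206,186,272,262)),('side','side0',(248,264,340,352))):
    g=cv2.GaussianBlur(cv2.imread('pics/%s.png'%f)[y0:y1,x0:x1],(3,3),0)
    e=cv2.Canny(g,20,50); cs,_=cv2.findContours(e,cv2.RETR_LIST,cv2.CHAIN_APPROX_NONE)
    for c in sorted(cs,key=len)[-4:]:
        if len(c)>20:
            (cx,cy),ax,an=cv2.fitEllipse(c); print(n,len(c),cx+x0,cy+y0,np.array(ax),an)
rows([(300,580,310,50,100),(520,250,310,12,100),(556,-88,300,-20,100)])
E
```

```text
top 56 207.9028606414795 221.49047470092773 [ 2.4 29.7] 1.8044674396514893
top 57 233.66032028198242 222.81617736816406 [19.6 19.8] 123.16098022460938
top 150 238.2030029296875 216.75873184204102 [48.8 58.6] 83.58654022216797
top 453 238.58546829223633 220.3011817932129 [71.6 76.2] 162.12428283691406
side 71 293.2732849121094 297.4647102355957 [23.2 25.5] 76.91046905517578
side 72 259.9017496109009 282.2565002441406 [ 1.5 38.9] 33.54056167602539
side 111 312.07621002197266 277.64284896850586 [ 7.6 48.6] 115.59542846679688
side 482 293.5846481323242 309.27381896972656 [76.1 82. ] 86.84625244140625
tilt 0.09 pos [225.4 635.7 202.5] yaw 70.5
21
[[-2.22,-0.69,-2.69,0,0,5.1,100],[-2.28,-0.49,-2.69,0,0,5.1,100],[-2.31,-0.29,-2.68,0,0,5.1,100],[-2.32,-0.08,-2.69,0,0,5.2,100],[-4.23,-1.24,0,0,0,4.2,100],[-4.31,-0.92,0,0,0,4.2,100],[-4.37,-0.6,0,0,0,4.2,100],[-4.4,-0.28,0,0,0,4.2,100],[-4.41,0.04,0,0,0,4.2,100],[-4.39,0.36,0,0,0,4.2,100],[-4.35,0.68,0,0,0,4.3,100],[-4.29,1.01,0,0,0,4.2,100]]
[[-4.2,1.32,0,0,0,4.3,100],[-4.23,-0.44,0.13,0,0,4,100],[-4.25,-0.14,0.12,0,0,4,100],[-4.24,0.16,0.13,0,0,4,100],[-4.22,0.45,0.12,0,0,4,100],[-4.18,0.75,0.13,0,0,4,100],[-4.12,1.03,0.12,0,0,4,100],[-4.04,1.32,0.13,0,0,4,100],[-3.94,1.6,0.12,0,0,4,100]]
```

```bash
python3 -m pendant '[[-2.2,-0.7,-2.7,0,0,5.1,100],[-2.3,-0.5,-2.7,0,0,5.1,100],[-2.3,-0.3,-2.7,0,0,5.1,100],[-2.3,-0.1,-2.7,0,0,5.2,100],[-4.2,-1.2,0,0,0,4.2,100],[-4.3,-0.9,0,0,0,4.2,100],[-4.4,-0.6,0,0,0,4.2,100],[-4.4,-0.3,0,0,0,4.2,100],[-4.4,0,0,0,0,4.2,100],[-4.4,0.4,0,0,0,4.2,100],[-4.3,0.7,0,0,0,4.3,100],[-4.3,1,0,0,0,4.2,100]]'
python3 -m pendant '[[-4.2,1.3,0,0,0,4.3,100],[-4.2,-0.4,0.1,0,0,4,100],[-4.2,-0.1,0.1,0,0,4,100],[-4.2,0.2,0.1,0,0,4,100],[-4.2,0.5,0.1,0,0,4,100],[-4.2,0.7,0.1,0,0,4,100],[-4.1,1,0.1,0,0,4,100],[-4,1.3,0.1,0,0,4,100],[-3.9,1.6,0.1,0,0,4,100],[0,0,0,0,0,0,100]]'
python3 - <<'E'
from h import *
T=cam('top');S=cam('side')
print('pan',two(T,(239,223.5),S,(293.6,309.3)))
rows([(556,-88,300,-20,100),(556,-88,214,-20,100)])
save('wrist','w1.png'); W=cam('wrist'); print(proj(W,(556,-88,240)),proj(W,(556,-88,200)))
E
```

```text
time: 1.35
tcp_pos: [495.8, 285.9, 311.2]
tool_rot: [-1.888, -2.511, -0.0]
ft_force: [-0.0, -0.0, -0.5]
opening: 86.8
grasp_force: 0.0
time: 2.35
tcp_pos: [555.2, -92.3, 303.5]
tool_rot: [2.582, 1.784, -0.003]
ft_force: [-1.4, -0.4, -0.1]
opening: 87.1
grasp_force: 0.0
pan (array([454.99432511,  77.484301  ,  59.54396816]), np.float64(0.23527387762242313))
tilt 0.21 pos [555.2 -92.3 303.5] yaw -20.7
3
[[0.43,-0.08,0.35,0,0,-0.7,100],[-0,-0,4.3,0,0,-0,100],[-0,-0,4.3,0,0,-0,100]]
[323.6739404  197.98431512] [323.61713855 186.26019729]
```

View pics/w1.png

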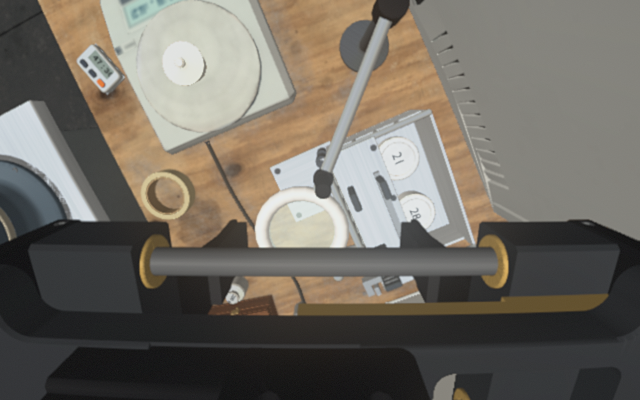

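The wrist view shows the peg at about (323,183), with the lens ring at (302,232), the pan at (200,66) and the crucible lid at (183,64). The weights are near (236,290). The predicted peg top is lower than what I see, so I'll measure it exactly.

```bash
python3 - <<'E'
from h import *
np.set_printoptions(precision=1,suppress=True)
T=cam('top');S=cam('side');W=cam('wrist')
w=cv2.imread('pics/w1.png'); g=w.max(2)
m=(g<50).astype(np.uint8)[140:215,295:350]
for r in range(25,65,2): 
    x=np.where(m[r])[0]; print(r+140,(x.min()+295,x.max()+295) if len(x) else '',end=' ')
print()
def pan(f,box,seed,tol):
    im=cv2.GaussianBlur(cv2.imread(f),(3,3),0); m=np.zeros((402,642),np.uint8)
    cv2.floodFill(im.copy(),m,seed,0,(tol,)*3,(tol,)*3,4|(255<<8)|cv2.FLOODFILL_MASK_ONLY)
    c=max(cv2.findContours(m[1:-1,1:-1],0,cv2.CHAIN_APPROX_NONE)[0],key=len); h=cv2.convexHull(c)
    print(f,len(c),cv2.boundingRect(c)); e=cv2.fitEllipse(c); print(e); return e[0]
for t in(2,3,4):
    a=pan('pics/top0.png',0,(255,235),t);b=pan('pics/side0.png',0,(270,300),t);c=pan('pics/w1.png',0,(225,90),t)
    print(two(T,a,S,b),two(T,a,W,c),two(S,b,W,c))
E
```

```text
165  167  169  171  173  175  177  179  181  183  185  187  189  191  193  195  197  199  201  203  
pics/top0.png 601 (186, 190, 82, 74)
((229.54225158691406, 225.97586059570312), (73.85138702392578, 96.14189147949219), 85.85088348388672)
pics/side0.png 242 (255, 263, 79, 82)
((293.1486511230469, 306.0827941894531), (74.89482879638672, 80.05353546142578), 135.1637725830078)
pics/w1.png 485 (102, 0, 156, 148)
((183.74810791015625, 64.70954132080078), (129.04087829589844, 164.1970672607422), 136.17979431152344)
(array([444.4,  90. , 108.9]), np.float64(0.7509890438979743)) (array([444.4,  88.5, 100.3]), np.float64(6.624950262908163)) (array([445.9,  86. , 101.2]), np.float64(3.5824862538489652))
pics/top0.png 523 (185, 190, 83, 74)
((227.8217315673828, 226.6283416748047), (81.00272369384766, 91.1762924194336), 78.65499877929688)
pics/side0.png 375 (217, 263, 137, 137)
((285.7363586425781, 332.6622619628906), (108.63777923583984, 137.0518798828125), 33.938602447509766)
pics/w1.png 478 (102, 0, 156, 148)
((183.896728515625, 64.74362182617188), (129.41148376464844, 165.3283233642578), 136.80657958984375)
(array([451.2, 114. ,  24.3]), np.float64(3.08192183127405)) (array([442.9,  91.6,  95.8]), np.float64(10.493203913465898)) (array([436.1, 110.4,  48.1]), np.float64(29.882171538398048))
pics/top0.png 401 (185, 190, 83, 74)
((225.67111206054688, 225.95635986328125), (82.3559341430664, 95.09457397460938), 87.03341674804688)
pics/side0.png 363 (217, 263, 138, 137)
((286.0198974609375, 332.4349365234375), (108.72660064697266, 138.3081817626953), 34.346717834472656)
pics/w1.png 491 (102, 0, 156, 148)
((183.1920623779297, 63.90533447265625), (130.4536590576172, 166.6079864501953), 135.4708709716797)
(array([450.2, 116.7,  33.7]), np.float64(0.8022330278101939)) (array([443.9,  93.9,  99.6]), np.float64(14.663706932239705)) (array([435.9, 110.8,  49.7]), np.float64(28.569631600317894))
```

```bash
python3 - <<'E'
from h import *
def c(f,x,y,w,h,k): return cv2.resize(cv2.imread(f)[y:y+h,x:x+w],None,fx=k,fy=k,interpolation=3)
a=c('pics/top0.png',180,180,100,75,4);b=c('pics/side0.png',244,258,100,100,3)[:300];d=c('pics/w1.png',130,0,133,100,3)[:, :399];e=c('pics/w1.png',290,140,80,60,5)
out=np.zeros((600,800,3),np.uint8)
out[:300,:400]=a; out[:300,400:700]=b; out[300:,:399]=d; out[300:,400:]=e
cv2.imwrite('pics/comp.png',out)
E
```

```text
(no output)
```

View pics/comp.png

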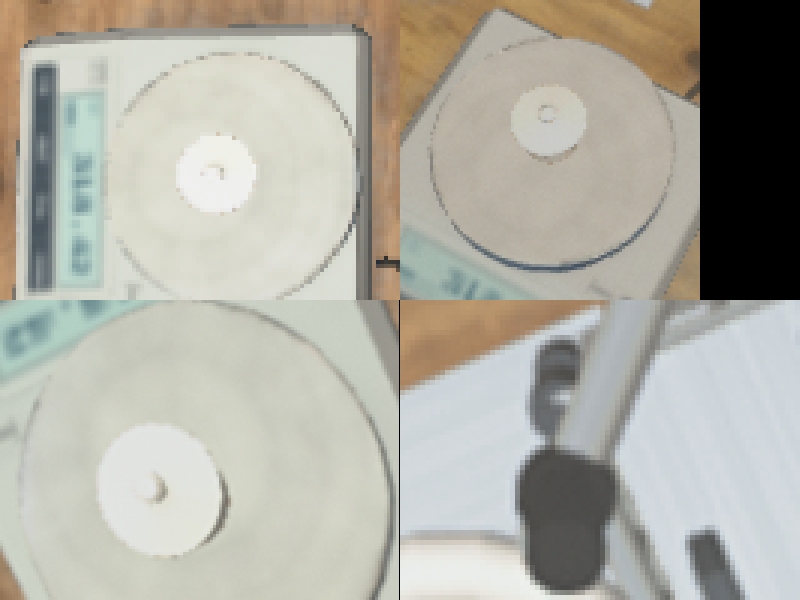

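The composite shows the pan centres at top (239,223), side (294.8,309) and wrist (198.7,66), the lid knob at (233.4,222.6), (293,295.6) and (179.6,62), and the peg top at wrist (323,190).

```bash
python3 - <<'E'
from h import *
np.set_printoptions(precision=1,suppress=True)
T=cam('top');S=cam('side');W=cam('wrist')
def three(*cs):
    A=np.zeros((3,3));b=np.zeros(3)
    for C,u in cs:
        o,d=ray(C,u);d/=np.linalg.norm(d);P=np.eye(3)-np.outer(d,d);A+=P;b+=P@o
    X=np.linalg.solve(A,b);print(X,[(proj(C,X)-u).round(1) for C,u in cs])
t,s,w=(239.1,223.4),(294.8,309),(198.7,66)
three((T,t),(S,s));three((T,t),(W,w));three((T,t),(S,s),(W,w))
for C,u in((T,t),(S,s),(W,w)):print(onz(C,u,60),onz(C,u,74))
t,s,w=(233.4,222.6),(293,295.6),(179.6,62)
print('knob');three((T,t),(S,s));three((T,t),(S,s),(W,w))
print('peg');t,s,w=(302.5,166.6),(288.9,174.1),(323,190);three((T,t),(S,s));three((T,t),(S,s),(W,w));print(onz(W,w,240))
print('pegbase',onz(W,(323,177),200))
print(env.observe()['tcp_pos'])
E
```

```text
[454.   76.6  60.8] [array([0.1, 0.4]), array([-0.5, -0.1])]
[453.9  77.6  80.6] [array([-1.9, -0.3]), array([1.4, 3.8])]
[452.   79.7  71.2] [array([-2. ,  0.8]), array([-0.8, -0.6]), array([2.2, 3.6])]
[455.1  77.1  60. ] [453.8  74.3  74. ]
[453.3  76.   60. ] [449.2  81.   74. ]
[447.7  87.6  60. ] [452.1  84.   74. ]
knob
[451.3  77.9 123.7] [array([-0.1, -0.2]), array([0.2, 0.1])]
[450.7  79.3 127.3] [array([-1. , -0.1]), array([-0. , -0.1]), array([0.9, 2.2])]
peg
[558.7 -88.8 240.6] [array([0.1, 0.2]), array([-0.2, -0.1])]
[558.1 -86.  241. ] [array([-1.3,  0.4]), array([-0.8,  0.9]), array([2.3, 5.3])]
[557.8 -81.4 240. ]
pegbase [558.6 -79.4 200. ]
[555.6 -88.3 303.2]
```

```bash
python3 -m pendant '[[0,0.2,4,0,0,0,100],[0,0,4,0,0,0,100],[0,0,0.8,0,0,0,100],[0,0,0,0,0,0,100],[0,0,0,0,0,0,0],[0,0,0,0,0,0,0],[0,0,0,0,0,0,0],[0,0,0,0,0,0,0],[0,0,0,0,0,0,0]]'
python3 - <<'E'
from h import *
s=env.observe();print(s['tcp_pos'],s['opening'],s['grasp_force'],s['ft_force'])
c=np.array([666,35]); p=np.array(s['tcp_pos'][:2]); v=p-c; r=np.linalg.norm(v); a0=np.degrees(np.arctan2(v[1],v[0]))%360; a1=168.7
print(r,a0)
w0=-20.7; n=12
rows([(c[0]+r*np.cos(np.radians(a)),c[1]+r*np.sin(np.radians(a)),s['tcp_pos'][2],w0+a-a0,0) for a in np.linspace(a0,a1,n+1)[1:]])
E
```

```text
time: 3.3
tcp_pos: [558.4, -85.3, 215.8]
tool_rot: [2.574, 1.801, 0.001]
ft_force: [0.4, 0.1, -0.3]
opening: 55.1
grasp_force: 0.0
[558.37798253 -85.32981037 215.79484297] 55.12612404463019 0.0 [ 0.39429355  0.06179394 -0.3077731 ]
161.43655691403967 228.19080589114014
tilt 0.05 pos [558.4 -85.3 215.8] yaw -20.0
12
[[0.57,-1.27,-0,0,0,5.6,0],[0.56,-1.28,-0,0,0,5,0],[0.56,-1.28,-0,0,0,4.9,0],[0.56,-1.28,-0,0,0,5,0],[0.56,-1.28,-0,0,0,5,0],[0.56,-1.28,-0,0,0,4.9,0],[0.56,-1.28,-0,0,0,5,0],[0.56,-1.28,-0,0,0,4.9,0],[0.55,-1.28,-0,0,0,5,0],[0.56,-1.28,-0,0,0,5,0],[0.56,-1.28,-0,0,0,4.9,0],[0.56,-1.28,-0,0,0,5,0]]
```

```bash
python3 -m pendant '[[0,0,0,0,0,0,0],[0,0,0,0,0,0,0],[0,0,0,0,0,0,0],[0,0,0,0,0,0,0],[0,0,0,0,0,0,0],[0,0,0,0,0,0,0],[0,0,0,0,0,0,0],[0,0,0,0,0,0,0],[0,0,0,0,0,0,0]]'
python3 - <<'E'
from h import *
s=env.observe();print(s['ft_torque'])
c=np.array([666,35]); p=np.array(s['tcp_pos'][:2]); v=p-c; r=np.linalg.norm(v); a0=np.degrees(np.arctan2(v[1],v[0]))%360; a1=168.7
print(r,a0)
w0=-20.; n=20
rows([(c[0]+r*np.cos(np.radians(a)),c[1]+r*np.sin(np.radians(a)),s['tcp_pos'][2],w0+a-a0,0) for a in np.linspace(a0,a1,n+1)[1:]])
E
```

```text
time: 4.2
tcp_pos: [557.7, -85.4, 215.2]
tool_rot: [-2.573, -1.801, 0.001]
ft_force: [-2.1, -0.3, 0.2]
opening: 11.8
grasp_force: 30.0
[-0.12887737  0.58586458  0.04390613]
161.878599281776 228.02726396781893
tilt 0.05 pos [557.7 -85.4 215.2] yaw -20.0
20
[[0.33,-0.77,-0,0,0,2.9,0],[0.34,-0.77,-0,0,0,3,0],[0.33,-0.77,-0,0,0,3,0],[0.33,-0.77,-0,0,0,2.9,0],[0.34,-0.76,-0,0,0,3,0],[0.33,-0.77,-0,0,0,3,0],[0.34,-0.77,-0,0,0,2.9,0],[0.33,-0.77,-0,0,0,3,0],[0.33,-0.77,-0,0,0,3,0],[0.34,-0.77,-0,0,0,2.9,0],[0.33,-0.77,-0,0,0,3,0],[0.33,-0.76,-0,0,0,3,0]]
[[0.34,-0.77,-0,0,0,2.9,0],[0.33,-0.77,-0,0,0,3,0],[0.33,-0.77,-0,0,0,3,0],[0.34,-0.77,-0,0,0,2.9,0],[0.33,-0.77,-0,0,0,3,0],[0.34,-0.77,-0,0,0,3,0],[0.33,-0.77,-0,0,0,2.9,0],[0.33,-0.76,-0,0,0,3,0]]
```

```bash
python3 -m pendant '[[0.33,-0.77,0,0,0,2.9,0],[0.33,-0.77,0,0,0,3,0],[0.33,-0.77,0,0,0,3,0],[0.34,-0.77,0,0,0,2.9,0],[0.33,-0.77,0,0,0,3,0],[0.33,-0.77,0,0,0,3,0],[0.33,-0.77,0,0,0,3,0],[0.34,-0.77,0,0,0,2.9,0],[0.33,-0.77,0,0,0,3,0],[0.33,-0.77,0,0,0,3,0]]'
python3 -m pendant '[[0.33,-0.77,0,0,0,2.9,0],[0.33,-0.77,0,0,0,3,0],[0.33,-0.77,0,0,0,3,0],[0.34,-0.77,0,0,0,2.9,0],[0.33,-0.77,0,0,0,3,0],[0.33,-0.77,0,0,0,3,0],[0.33,-0.77,0,0,0,3,0],[0.34,-0.77,0,0,0,2.9,0],[0.33,-0.77,0,0,0,3,0],[0.33,-0.77,0,0,0,3,0],[0,0,0,0,0,0,0],[0,0,0,0,0,0,0]]'
```

```text
time: 5.2
tcp_pos: [512.6, -17.0, 215.2]
tool_rot: [2.949, 1.077, -0.0]
ft_force: [-0.0, -2.8, -1.7]
opening: 12.0
grasp_force: 30.0
time: 6.4
tcp_pos: [507.0, 68.0, 215.2]
tool_rot: [-3.126, -0.292, 0.001]
ft_force: [-2.7, 1.9, 0.2]
opening: 11.8
grasp_force: 30.0
```

```bash
python3 -m pendant '[[0,0,0,0,0,0,100],[0,0,0,0,0,0,100],[0,0,0,0,0,0,100],[0,0,0,0,0,0,100],[0,0,0,0,0,0,100],[0,0,-3,0,0,0,100],[0,0,-4,0,0,0,100],[0,0,-4,0,0,0,100],[0,0,0,0,0,0,100],[0,0,0,0,0,0,100]]'
python3 - <<'E'
from h import *
rows([(540,-230,340,-10,100)])
E
```

```text
time: 7.4
tcp_pos: [507.8, 66.6, 326.0]
tool_rot: [-3.127, -0.289, -0.003]
ft_force: [0.3, -0.5, 0.8]
opening: 82.8
grasp_force: 0.0
tilt 0.12 pos [507.8  66.6 326. ] yaw -79.4
9
[[-0.25,3.31,-0.16,0,0,-7.7,100],[-0.69,3.24,-0.16,0,0,-7.7,100],[-1.12,3.12,-0.15,0,0,-7.7,100],[-1.53,2.94,-0.16,0,0,-7.7,100],[-1.91,2.71,-0.15,0,0,-7.7,100],[-2.26,2.43,-0.16,0,0,-7.7,100],[-2.56,2.1,-0.15,0,0,-7.7,100],[-2.82,1.74,-0.16,0,0,-7.8,100],[-3.03,1.35,-0.15,0,0,-7.7,100]]
```

```bash
python3 -m pendant '[[-0.8,4.2,-0.2,0,0,1.2,100],[-0.8,4.2,-0.2,0,0,1.2,100],[-0.7,4.2,-0.2,0,0,1.2,100],[-0.6,4.2,-0.2,0,0,1.2,100],[-0.5,4.2,-0.2,0,0,1.2,100],[-0.5,4.2,-0.2,0,0,1.2,100],[0,0,0,0,0,0,100],[0,0,0,0,0,0,100],[0,0,0,0,0,0,100],[0,0,0,0,0,0,100]]'
python3 - <<'E'
from h import *
import json
def cr(f,x,y,w,h,k): return cv2.resize(f[y:y+h,x:x+w][:,:,::-1],None,fx=k,fy=k,interpolation=3)
s=env.observe(); json.dump({k:list(map(float,s[k])) for k in('tcp_pos','tool_rot')},open('w2.json','w'))
print(s['tcp_pos'],s['joint_velocities'].max())
w=save('wrist','w2.png');t=save('top','t2.png');d=save('side','s2.png')
out=np.zeros((600,800,3),np.uint8)
out[:340,:]=cv2.resize(w[:272],(800,340))[:,:,::-1]
out[340:600,:400]=cr(t,190,170,100,65,4);out[340:600,400:]=cr(d,190,190,133,87,3)[:260,:400] if 0 else cv2.resize(cr(d,190,190,130,85,3),(400,260))
cv2.imwrite('pics/comp2.png',out)
E
```

```text
time: 8.4
tcp_pos: [502.2, -186.4, 336.6]
tool_rot: [-3.139, -0.097, 0.002]
ft_force: [0.2, 0.8, 0.1]
opening: 86.9
grasp_force: 0.0
[ 502.19752789 -186.44363966  336.58774652] 0.008173454554135394
```

View pics/comp2.png

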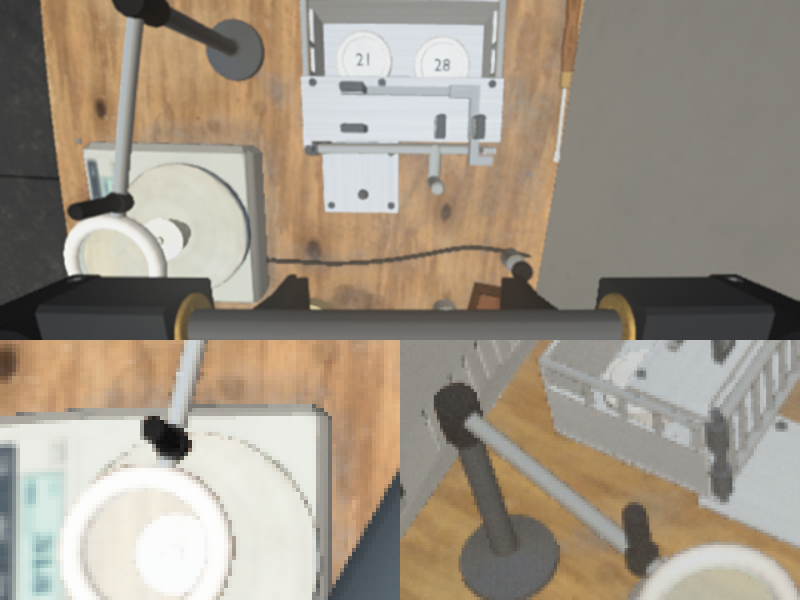

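Wrist part of the composite: safety tab (353,87), safety post (353,128), main post (440,126), main tab (478,126), gate grip top (437,187) and hinge (311,150). The lens now hangs over the balance, centred near top-view (226.5,223). I'll measure these by mask.

```bash
python3 - <<'E'
from h import *
import json
np.set_printoptions(precision=1,suppress=True)
T=cam('top');S=cam('side');W=cam('wrist',json.load(open('w2.json')))
print('lens',onz(T,(226.4,222.9),190))
def blobs(f,x,y,w,h,lim,amin):
    g=cv2.imread(f)[y:y+h,x:x+w].max(2); n,l,st,c=cv2.connectedComponentsWithStats((g<lim).astype(np.uint8))
    for i in range(1,n):
        if st[i,4]>=amin: print(f,'box',st[i,:2]+[x,y],st[i,2:4],'area',st[i,4],'c',c[i]+[x,y])
blobs('pics/w2.png',240,55,165,115,125,25)
blobs('pics/t2.png',295,140,90,60,120,6)
blobs('pics/s2.png',235,130,110,130,110,6)
C=-W[2].T@W[3];print('cam',C)
# candidates at z=160 / beam corners z=118 / grip top
f=lambda u,v,z:onz(W,(u/1.25-.1,v/1.25-.1),z)
for n,u,v,z in(('saftab',353,84,160),('safpost',353,127,160),('mpost',440,118,160),('mtab',478,118,160),('grip',437,187,120),('gripb',437,187,140),('b1',302,77,118),('b2',502,80,118),('b3',302,142,118),('hinge',311,150,118)):print(n,f(u,v,z))
E
```

```text
lens [443.7  78.7 190. ]
pics/w2.png box [248  55] [11  5] area 43 c [253.7  57.3]
pics/w2.png box [272  66] [21  9] area 140 c [282.2  69.2]
pics/w2.png box [349  92] [ 7 18] area 112 c [352.3 100.8]
pics/w2.png box [379  92] [ 9 19] area 122 c [383.3 100.8]
pics/w2.png box [273  99] [21  7] area 107 c [283. 102.]
pics/w2.png box [244 113] [21 11] area 97 c [251.2 118. ]
pics/w2.png box [342 142] [10  7] area 39 c [346.  144.1]
pics/w2.png box [287 152] [7 7] area 38 c [290.1 155.1]
pics/w2.png box [353 164] [7 6] area 33 c [356.5 166.8]
pics/t2.png box [295 140] [57 60] area 1919 c [317.6 169.9]
pics/t2.png box [353 152] [32 48] area 925 c [372.8 181. ]
pics/s2.png box [314 146] [ 9 12] area 63 c [318.4 151.3]
pics/s2.png box [307 156] [ 9 15] area 83 c [311.6 163.2]
pics/s2.png box [277 175] [ 8 16] area 67 c [280.1 182.6]
pics/s2.png box [292 180] [ 7 17] area 65 c [294.3 188.6]
pics/s2.png box [290 213] [ 8 29] area 148 c [293.5 227.5]
pics/s2.png box [325 233] [4 5] area 16 c [326.5 235. ]
pics/s2.png box [262 243] [12 17] area 136 c [266.8 252. ]
pics/s2.png box [235 250] [ 7 10] area 50 c [237.3 255.4]
cam [ 572.6 -182.   516.3]
saftab [ 615.3 -133.8  160. ]
safpost [ 578.9 -135.   160. ]
mpost [ 591.4 -212.   160. ]
mtab [ 593.7 -245.8  160. ]
grip [ 525.2 -218.1  120. ]
gripb [ 527.6 -216.2  140. ]
b1 [624.1 -78.1 118. ]
b2 [ 633.4 -273.1  118. ]
b3 [562.1 -78.3 118. ]
hinge [554.6 -87.5 118. ]
```

```bash
python3 - <<'E'
from h import *
import json
np.set_printoptions(precision=1,suppress=True)
T=cam('top');S=cam('side');W=cam('wrist',json.load(open('w2.json')))
for n,u,v in(('st',282.5,67.7),('sp',282.8,102),('mp',353.3,100.3),('mt',385.3,100.3)):print(n,onz(W,(u,v),161))
print('pan w2',onz(W,(151,181.5),65),onz(W,(151,181.5),75),'lens',onz(W,(91.5,210),190))
for p in((377,104),(235,121),(300,113)):print('frz',onz(T,p,0),onz(T,p,100))
print('grip',two(W,(349.5,149.3),S,(335,168)))
for z in(110,150):print(proj(S,(527,-217,z)))
p0=np.array([578.9,-134.5]);a=np.radians(2.7)
q=p0+11*np.array([np.cos(a),np.sin(a)]);print(q)
rows([(q[0],q[1],300,2.7,100),(q[0],q[1],230,2.7,100)])
E
```

```text
st [ 614.6 -134.2  161. ]
sp [ 578.4 -135.7  161. ]
mp [ 585.1 -214.   161. ]
mt [ 587.4 -249.7  161. ]
pan w2 [451.9  75.8  65. ] [454.6  70.1  75. ] lens [447.1  78.6 190. ]
frz [ 795.4 -279.1    0. ] [ 755.3 -265.6  100. ]
frz [742.7 111.2   0. ] [707.4  88.9 100. ]
frz [766.8 -67.    0. ] [729.4 -72.9 100. ]
grip (array([ 527.6, -216.4,  151.7]), np.float64(3.9899840337187142))
[334.3 180.3]
[334.5 168.6]
[ 589.9 -134. ]
tilt 0.03 pos [ 502.2 -187.2  337.1] yaw -86.5
13
[[0.83,-0.43,0.34,0,0,-8.1,100],[0.88,-0.31,0.34,0,0,-8.1,100],[0.91,-0.19,0.34,0,0,-8.1,100],[0.93,-0.06,0.34,0,0,-8.1,100],[0.93,0.08,0.34,0,0,-8.1,100],[0.91,0.2,0.34,0,0,-8.1,100],[0.87,0.33,0.33,0,0,-8.1,100],[0.82,0.45,0.34,0,0,-8.1,100],[0.74,0.56,0.33,0,0,-8.1,100],[0.66,0.66,0.34,0,0,-8.2,100],[0.55,0.75,0.33,0,0,-8.1,100],[0,0,3.5,0,0,-0,100]]
[[0,0,3.5,0,0,-0,100]]
```

```bash
python3 -m pendant '[[0.8,-0.4,0.3,0,0,-8.1,100],[0.9,-0.3,0.3,0,0,-8.1,100],[0.9,-0.2,0.4,0,0,-8.1,100],[0.9,-0.1,0.3,0,0,-8.1,100],[0.9,0.1,0.4,0,0,-8.1,100],[0.9,0.2,0.3,0,0,-8.1,100],[0.9,0.3,0.3,0,0,-8.1,100],[0.8,0.4,0.3,0,0,-8.1,100],[0.8,0.6,0.4,0,0,-8.1,100],[0.7,0.7,0.3,0,0,-8.2,100],[0.6,0.8,0.4,0,0,-8.1,100],[0,0,3.5,0,0,0,100]]'
python3 -m pendant '[[0,0,3.5,0,0,0,100],[0,0,0,0,0,0,100],[0,0,0,0,0,0,100],[0,0,0,0,0,0,100]]'
python3 - <<'E'
from h import *
rows([(590,-134,230,2.7,100),(590,-134,136,2.7,100)],step=30)
save('wrist','w3.png')
W=cam('wrist')
for X in((578.5,-135.5,161),(614.5,-134,161)):print(proj(W,X))
E
```

```text
time: 9.75
tcp_pos: [593.9, -133.2, 268.5]
tool_rot: [2.16, 2.272, 0.01]
ft_force: [0.6, 0.3, -0.4]
opening: 86.8
grasp_force: 0.0
time: 10.15
tcp_pos: [591.2, -134.5, 232.5]
tool_rot: [2.169, 2.269, 0.003]
ft_force: [0.6, -0.9, 0.8]
opening: 87.3
grasp_force: 0.0
tilt 0.2 pos [ 591.2 -134.5  232.5] yaw 2.6
5
[[0.05,-0.12,0.25,0,0,-0.1,100],[0,-0,2.35,0,0,-0,100],[0,-0,2.35,0,0,-0,100],[0,-0,2.35,0,0,-0,100],[0,-0,2.35,0,0,-0,100]]
[307.90914279 196.15150196]
[350.29324719 196.23952588]
```

View pics/w3.png

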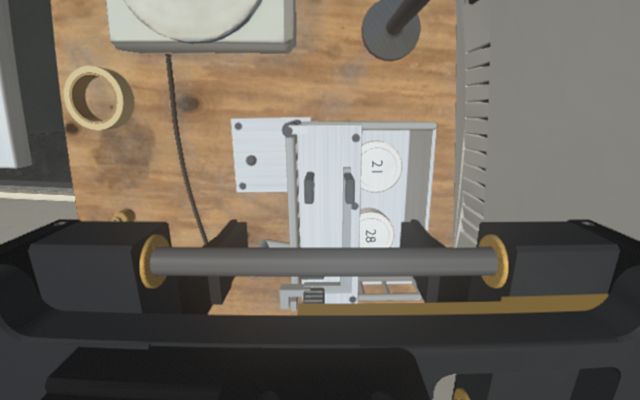

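The wrist view shows the safety tabs at (309,187) and (349,186). They are centred between the fingers and about 2 mm further left than predicted. I'll descend and squeeze.

```bash
python3 -m pendant '[[0.2,-0.1,2.4,0,0,0,100],[0,0,2.4,0,0,0,100],[0,0,2.4,0,0,0,100],[0,0,2.3,0,0,0,100],[0,0,0,0,0,0,100],[0,0,0,0,0,0,50],[0,0,0,0,0,0,50],[0,0,0,0,0,0,50],[0,0,0,0,0,0,50],[0,0,0,0,0,0,50],[0,0,0,0,0,0,50],[0,0,0,0,0,0,50]]'
python3 -m pendant '[[0,0,0,0,0,0,0],[0,0,0,0,0,0,0],[0,0,0,0,0,0,0],[0,0,0,0,0,0,0],[0,0,0,0,0,0,0],[0,0,0,0,0,0,0]]'
```

```text
time: 11.4
tcp_pos: [591.4, -132.3, 136.1]
tool_rot: [2.167, 2.268, 0.005]
ft_force: [5.4, -0.1, -0.7]
opening: 45.4
grasp_force: 2.6
time: 12.0
tcp_pos: [589.0, -132.4, 135.9]
tool_rot: [2.171, 2.27, 0.001]
ft_force: [-0.3, 0.8, 4.6]
opening: 28.1
grasp_force: 30.0
```

```bash
python3 -m pendant '[[0,0,0,0,0,0,100],[0,0,0,0,0,0,100],[0,0,0,0,0,0,100],[0,0,0,0,0,0,100],[0,0,0,0,0,0,100],[0,0,0,0,0,0,100],[0,0,-3,0,0,0,100],[0,0,-3,0,0,0,100],[0,0,-3,0,0,0,100],[0,0,0,0,0,0,100]]'
python3 - <<'E'
from h import *
rows([(586,-225,232,-87.3,100)])
E
```

```text
time: 13.0
tcp_pos: [591.4, -133.3, 229.7]
tool_rot: [2.167, 2.266, 0.008]
ft_force: [1.2, -1.2, 0.1]
opening: 86.3
grasp_force: 0.0
tilt 0.48 pos [ 591.4 -133.3  229.7] yaw 2.6
11
[[-0.83,-0.09,-0.02,0,0,8.2,100],[-0.83,0.03,-0.02,0,0,8.2,100],[-0.82,0.15,-0.02,0,0,8.2,100],[-0.79,0.27,-0.02,0,0,8.2,100],[-0.74,0.38,-0.02,0,0,8.2,100],[-0.68,0.48,-0.02,0,0,8.1,100],[-0.61,0.57,-0.02,0,0,8.2,100],[-0.52,0.65,-0.02,0,0,8.1,100],[-0.43,0.72,-0.02,0,0,8.2,100],[-0.32,0.78,-0.02,0,0,8.1,100],[-0.2,0.81,-0.03,0,0,8.2,100]]
```

```bash
python3 -m pendant '[[-0.8,-0.1,0,0,0,8.2,100],[-0.8,0,0,0,0,8.2,100],[-0.8,0.2,0,0,0,8.2,100],[-0.8,0.3,0,0,0,8.2,100],[-0.8,0.4,0,0,0,8.2,100],[-0.7,0.5,0,0,0,8.1,100],[-0.6,0.6,0,0,0,8.2,100],[-0.5,0.6,0,0,0,8.1,100],[-0.5,0.7,0,0,0,8.2,100],[-0.3,0.8,0,0,0,8.1,100],[-0.2,0.8,0,0,0,8.2,100],[0,0,0,0,0,0,100]]'
python3 -m pendant '[[0,0,0,0,0,0,100],[0,0,0,0,0,0,100]]'
python3 - <<'E'
from h import *
np.set_printoptions(precision=1,suppress=True)
W=cam('wrist');save('wrist','w4.png')
rows([(586,-225,136,-87.3,100)],step=25)
for X in((585,-214,161),(585,-214,121),(587,-250,161)):print(proj(W,X))
g=cv2.imread('pics/w4.png')[100:245,250:400].max(2); n,l,st,c=cv2.connectedComponentsWithStats((g<125).astype(np.uint8))
for i in range(1,n):
    if 40<st[i,4]<3000: print(st[i,:2]+[250,100],st[i,2:4],c[i]+[250,100])
E
```

```text
time: 14.2
tcp_pos: [582.6, -225.2, 224.4]
tool_rot: [3.14, 0.07, -0.003]
ft_force: [-0.2, 0.6, -0.4]
opening: 87.3
grasp_force: 0.0
time: 14.4
tcp_pos: [583.5, -223.3, 224.9]
tool_rot: [-3.14, -0.078, 0.001]
ft_force: [-0.5, 0.4, -0.1]
opening: 86.8
grasp_force: 0.0
tilt 0.05 pos [ 583.5 -223.3  225.1] yaw -87.2
4
[[0.06,0.04,2.23,0,0,0,100],[0.06,0.05,2.23,0,0,0,100],[0.06,0.04,2.22,0,0,0.1,100],[0.06,0.05,2.23,0,0,0,100]]
[312.8 195.8]
[314.2 184.4]
[356.6 195.6]
[309 174] [ 9 32] [313.3 189.8]
[349 175] [25 33] [357.7 193.6]
[250 222] [8 9] [253.3 225.9]
[307 222] [15 23] [314.4 235.4]
[330 231] [10 14] [334.6 238. ]
```

```bash
python3 -m pendant '[[0.4,0.2,2.3,0,0,0,100],[0,0,2.2,0,0,0,100],[0,0,2.2,0,0,0,100],[0,0,2.2,0,0,0,100],[0,0,0,0,0,0,100],[0,0,0,0,0,0,50],[0,0,0,0,0,0,50],[0,0,0,0,0,0,50],[0,0,0,0,0,0,50],[0,0,0,0,0,0,50],[0,0,0,0,0,0,50],[0,0,0,0,0,0,50]]'
python3 -m pendant '[[0,0,0,0,0,0,0],[0,0,0,0,0,0,0],[0,0,0,0,0,0,0],[0,0,0,0,0,0,0],[0,0,0,0,0,0,0],[0,0,0,0,0,0,0]]'
```

```text
time: 15.65
tcp_pos: [587.9, -228.5, 136.9]
tool_rot: [3.136, 0.071, 0.003]
ft_force: [1.3, -5.5, -2.2]
opening: 45.1
grasp_force: 2.6
time: 16.25
tcp_pos: [587.7, -225.1, 136.8]
tool_rot: [-3.139, -0.074, -0.0]
ft_force: [-2.1, 2.4, 4.9]
opening: 28.4
grasp_force: 30.0
```

```bash
python3 -m pendant '[[0,0,0,0,0,0,100],[0,0,0,0,0,0,100],[0,0,0,0,0,0,100],[0,0,0,0,0,0,100],[0,0,0,0,0,0,100],[0,0,0,0,0,0,100],[0,0,-3,0,0,0,100],[0,0,-3,0,0,0,100],[0,0,-3,0,0,0,100],[0,0,0,0,0,0,100]]'
python3 - <<'E'
from h import *
s=env.observe();print(s['q'].round(2))
rows([(527.5,-216.5,232,92.7,100)],ang=8.5)
E
```

```text
time: 17.25
tcp_pos: [589.5, -227.8, 230.7]
tool_rot: [3.138, 0.073, 0.012]
ft_force: [0.2, -0.6, 0.5]
opening: 86.5
grasp_force: 0.0
[-0.35  0.5   0.95  1.65 -0.44  1.2  -0.82]
tilt 0.45 pos [ 589.5 -227.8  230.7] yaw -87.3
22
[[-0.28,-0.06,-0.01,0,0,-8.2,100],[-0.27,-0.1,-0.01,0,0,-8.2,100],[-0.25,-0.14,-0.01,0,0,-8.2,100],[-0.23,-0.18,-0.01,0,0,-8.2,100],[-0.2,-0.21,-0.01,0,0,-8.2,100],[-0.17,-0.23,-0,0,0,-8.2,100],[-0.13,-0.25,-0.01,0,0,-8.2,100],[-0.1,-0.27,-0,0,0,-8.2,100],[-0.06,-0.28,-0.01,0,0,-8.2,100],[-0.02,-0.29,-0,0,0,-8.2,100],[0.03,-0.28,-0.01,0,0,-8.2,100],[0.07,-0.28,-0,0,0,-8.2,100]]
[[0.1,-0.27,-0.01,0,0,-8.2,100],[0.14,-0.25,-0,0,0,-8.2,100],[0.18,-0.23,-0.01,0,0,-8.2,100],[0.21,-0.2,-0,0,0,-8.1,100],[0.23,-0.17,-0.01,0,0,-8.2,100],[0.25,-0.13,-0,0,0,-8.1,100],[0.27,-0.09,-0.01,0,0,-8.2,100],[0.28,-0.06,-0,0,0,-8.1,100],[0.28,-0.01,-0.01,0,0,-8.2,100],[0.28,0.02,-0,0,0,-8.1,100]]
```

```bash
python3 -m pendant '[[0,0,0,0,0,-8.2,100],[0,0,0,0,0,-8.2,100],[0,0,0,0,0,-8.2,100],[0,0,0,0,0,-8.2,100],[0,0,0,0,0,-8.2,100],[0,0,0,0,0,-8.2,100],[0,0,0,0,0,-8.2,100],[0,0,0,0,0,-8.2,100],[0,0,0,0,0,-8.2,100],[0,0,0,0,0,-8.2,100],[0,0,0,0,0,-8.2,100],[0,0,0,0,0,-8.2,100]]'
python3 -m pendant '[[0,0,0,0,0,-8.2,100],[0,0,0,0,0,-8.2,100],[0,0,0,0,0,-8.2,100],[0,0,0,0,0,-8.2,100],[0,0,0,0,0,-8.2,100],[0,0,0,0,0,-8.2,100],[0,0,0,0,0,-8.2,100],[0,0,0,0,0,-8.2,100],[0,0,0,0,0,-8.2,100],[0,0,0,0,0,-8.2,100],[0,0,0,0,0,0,100],[0,0,0,0,0,0,100]]'
python3 - <<'E'
from h import *
print(env.observe()['q'].round(2))
rows([(527.5,-216.5,232,92.7,100)])
E
```

```text
time: 18.45
tcp_pos: [587.0, -225.7, 225.3]
tool_rot: [-1.989, -2.43, 0.001]
ft_force: [-0.1, 0.0, 0.1]
opening: 87.1
grasp_force: 0.0
time: 19.65
tcp_pos: [587.1, -225.9, 225.7]
tool_rot: [0.079, -3.14, -0.001]
ft_force: [0.0, -0.2, 0.6]
opening: 86.6
grasp_force: 0.0
[ 0.13  0.38  0.23  1.63 -0.09  1.14  2.01]
tilt 0.06 pos [ 587.1 -225.9  225.7] yaw 92.9
2
[[2.95,0.62,-0.31,0,0,0.1,100],[2.96,0.62,-0.32,0,0,0.1,100]]
```

```bash
python3 -m pendant '[[3,0.6,-0.3,0,0,0,100],[3,0.6,-0.3,0,0,0,100],[0,0,0,0,0,0,100],[0,0,0,0,0,0,100],[0,0,0,0,0,0,100]]'
python3 - <<'E'
from h import *
np.set_printoptions(precision=1,suppress=True)
W=cam('wrist');save('wrist','w5.png')
rows([(527.5,-216.5,116,92.7,100)],step=30)
for X in((527.5,-216.5,152),(527.5,-216.5,100)):print(proj(W,X))
im=cv2.imread('pics/w5.png');cv2.circle(im,tuple(int(v) for v in proj(W,(527.5,-216.5,152))),3,(0,0,255),1)
cv2.imwrite('pics/w5c.png',cv2.resize(im[60:260,180:447],None,fx=3,fy=3,interpolation=3)[:600,:800])
E
```

```text
time: 20.15
tcp_pos: [527.9, -216.9, 232.3]
tool_rot: [-0.084, 3.14, -0.0]
ft_force: [0.0, 0.1, -0.1]
opening: 87.2
grasp_force: 0.0
tilt 0.02 pos [ 527.9 -217.   232.1] yaw 93.1
4
[[0.01,0.01,2.9,0,0,0.1,100],[0.01,0.01,2.9,0,0,0.1,100],[0.01,0.01,2.91,0,0,0.1,100],[0.01,0.02,2.9,0,0,0.1,100]]
[323.7 192. ]
[323.7 179. ]
```

View pics/w5c.png

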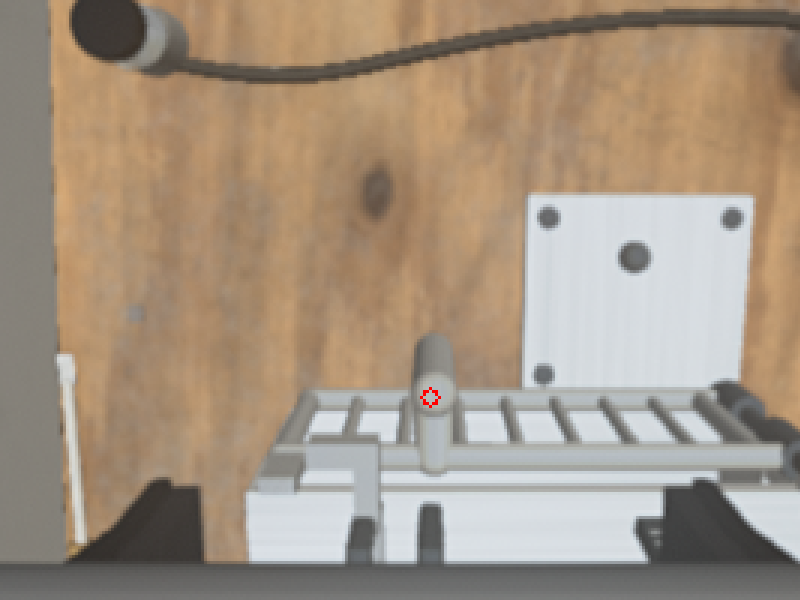

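The picture shows the grip top at (435,390), under the predicted marker at (430,397). The catches are squeezed and the path down is clear, so I'll descend and grasp.

```bash
python3 -m pendant '[[0,-0.1,2.9,0,0,0,100],[0,0,2.9,0,0,0,100],[0,0,2.9,0,0,0,100],[0,0,2.9,0,0,0,100],[0,0,0,0,0,0,100],[0,0,0,0,0,0,0],[0,0,0,0,0,0,0],[0,0,0,0,0,0,0],[0,0,0,0,0,0,0],[0,0,0,0,0,0,0],[0,0,0,0,0,0,0],[0,0,0,0,0,0,0]]'
python3 -m pendant '[[0,0,0,0,0,0,0],[0,0,0,0,0,0,0],[0,0,0,0,0,0,0],[0,0,0,0,0,0,0],[0,0,0,0,0,0,0],[0,0,0,0,0,0,0],[0,0,0,0,0,0,0]]'
python3 - <<'E'
from h import *
s=env.observe();p=np.array(s['tcp_pos']);print(s['q'].round(2))
a=np.radians(2.7);R=lambda t:np.array([[np.cos(t),-np.sin(t)],[np.sin(t),np.cos(t)]])
v=np.array([-35,-130.]);H=p[:2]-R(a)@v;print('H',H)
n=40;th=np.linspace(0,1.55,n+1)[1:]
W=[(*(H+R(a-t)@v),p[2],92.7-np.degrees(t),0) for t in th]
print(W[-1]);rows(W)
E
```

```text
time: 21.4
tcp_pos: [527.1, -218.1, 116.5]
tool_rot: [-0.084, 3.14, 0.0]
ft_force: [-0.4, -0.4, -0.3]
opening: 39.4
grasp_force: 0.0
time: 22.1
tcp_pos: [527.2, -216.6, 116.2]
tool_rot: [0.086, -3.14, -0.003]
ft_force: [-0.0, 6.3, 1.3]
opening: 12.5
grasp_force: 30.0
[ 0.15  0.39  0.22  1.89 -0.11  0.87  2.05]
H [556.04004709 -85.07284742]
(np.float64(423.9644067035996), np.float64(-58.976387602168586), np.float64(116.1811471437979), np.float64(3.8915417547223967), 0)
tilt 0.11 pos [ 527.2 -216.6  116.2] yaw 93.1
40
[[0.5,0.15,-0,0,0,2.7,0],[0.5,0.14,-0,0,0,2.2,0],[0.5,0.15,-0,0,0,2.2,0],[0.5,0.14,-0,0,0,2.2,0],[0.5,0.15,-0,0,0,2.2,0],[0.51,0.15,-0,0,0,2.3,0],[0.5,0.14,-0,0,0,2.2,0],[0.5,0.15,-0,0,0,2.2,0],[0.5,0.14,-0,0,0,2.2,0],[0.5,0.15,-0,0,0,2.2,0],[0.5,0.14,-0,0,0,2.3,0],[0.5,0.15,-0,0,0,2.2,0]]
[[0.5,0.14,-0,0,0,2.2,0],[0.5,0.15,-0,0,0,2.2,0],[0.5,0.14,-0,0,0,2.2,0],[0.5,0.15,-0,0,0,2.3,0],[0.51,0.14,-0,0,0,2.2,0],[0.5,0.15,-0,0,0,2.2,0],[0.5,0.14,-0,0,0,2.2,0],[0.5,0.15,-0,0,0,2.2,0],[0.5,0.14,-0,0,0,2.3,0],[0.5,0.15,-0,0,0,2.2,0],[0.5,0.14,-0,0,0,2.2,0],[0.5,0.15,-0,0,0,2.2,0]]
[[0.5,0.15,-0,0,0,2.2,0],[0.51,0.14,-0,0,0,2.3,0],[0.5,0.15,-0,0,0,2.2,0],[0.5,0.14,-0,0,0,2.2,0],[0.5,0.15,-0,0,0,2.2,0],[0.5,0.14,-0,0,0,2.2,0],[0.5,0.15,-0,0,0,2.3,0],[0.5,0.14,-0,0,0,2.2,0],[0.5,0.15,-0,0,0,2.2,0],[0.5,0.14,-0,0,0,2.2,0],[0.5,0.15,-0,0,0,2.2,0],[0.51,0.14,-0,0,0,2.3,0]]
[[0.5,0.15,-0,0,0,2.2,0],[0.5,0.14,-0,0,0,2.2,0],[0.5,0.15,-0,0,0,2.2,0],[0.5,0.15,-0,0,0,2.2,0]]
```

Move the first stretch, then check.

```bash
python3 -m pendant '[[0.5,0.15,0,0,0,2.4,0],[0.5,0.14,0,0,0,2.2,0],[0.5,0.15,0,0,0,2.2,0],[0.5,0.14,0,0,0,2.2,0],[0.5,0.15,0,0,0,2.2,0],[0.5,0.15,0,0,0,2.3,0],[0.5,0.14,0,0,0,2.2,0],[0.5,0.15,0,0,0,2.2,0],[0.5,0.14,0,0,0,2.2,0],[0.5,0.15,0,0,0,2.2,0],[0.5,0.14,0,0,0,2.2,0],[0.5,0.15,0,0,0,2.2,0]]'
python3 - <<'E'
from h import *
s=env.observe();p=np.array(s['tcp_pos']);print(s['q'].round(2),s['ft_torque'])
v=p[:2]-[556,-85];print(np.hypot(*v),'theta',np.radians(2.7)-(np.arctan2(v[1],v[0])-np.arctan2(-130,-35)))
E
```

```text
time: 23.3
tcp_pos: [472.5, -190.8, 116.2]
tool_rot: [0.643, 3.072, 0.001]
ft_force: [4.1, 2.5, -4.2]
opening: 13.0
grasp_force: 30.0
[ 0.04  0.31  0.32  2.03 -0.13  0.82  1.59] [ 0.80686299 -0.9295526   0.07794137]
134.81414367105248 theta 0.4523125867151024
```

```bash
python3 -m pendant '[[0.5,0.14,0,0,0,2.2,0],[0.5,0.15,0,0,0,2.2,0],[0.5,0.14,0,0,0,2.2,0],[0.5,0.15,0,0,0,2.3,0],[0.5,0.14,0,0,0,2.2,0],[0.5,0.15,0,0,0,2.2,0],[0.5,0.14,0,0,0,2.2,0],[0.5,0.15,0,0,0,2.2,0],[0.5,0.14,0,0,0,2.3,0],[0.5,0.15,0,0,0,2.2,0],[0.5,0.14,0,0,0,2.2,0],[0.5,0.15,0,0,0,2.2,0]]'
python3 -m pendant '[[0.5,0.15,0,0,0,2.2,0],[0.5,0.14,0,0,0,2.2,0],[0.5,0.15,0,0,0,2.2,0],[0.5,0.14,0,0,0,2.2,0],[0.5,0.15,0,0,0,2.2,0],[0.5,0.14,0,0,0,2.2,0],[0.5,0.15,0,0,0,2.3,0],[0.5,0.14,0,0,0,2.2,0]]'
python3 - <<'E'
from h import *
s=env.observe();p=np.array(s['tcp_pos']);print(s['q'].round(2),s['ft_torque'])
v=p[:2]-[556,-85];print(np.hypot(*v),'theta',np.radians(2.7)-(np.arctan2(v[1],v[0])-np.arctan2(-130,-35)))
a=np.radians(2.7);R=lambda t:np.array([[np.cos(t),-np.sin(t)],[np.sin(t),np.cos(t)]])
H=np.array([556,-85]);u=np.array([-35,-130.])
rows([(*(H+R(a-t)@u),116.2,92.7-np.degrees(t),0) for t in np.linspace(1.2,1.57,12)])
E
```

```text
time: 24.5
tcp_pos: [436.4, -147.2, 116.5]
tool_rot: [1.33, 2.833, -0.006]
ft_force: [10.8, -12.2, -17.8]
opening: 12.6
grasp_force: 30.0
time: 25.3
tcp_pos: [422.4, -104.6, 116.3]
tool_rot: [1.756, 2.6, -0.002]
ft_force: [2.9, -2.5, -5.1]
opening: 12.6
grasp_force: 30.0
[-0.25  0.19  0.44  2.19 -0.11  0.77  0.65] [-0.4506775  -0.49964779 -0.00711689]
135.04982868227057 theta 1.2093246988108382
tilt 0.22 pos [ 422.4 -104.6  116.3] yaw 21.9
12
[[-0.13,0.01,0.01,0,0,-2,0],[0.43,0.13,-0,0,0,1.9,0],[0.44,0.12,-0,0,0,1.9,0],[0.43,0.13,-0,0,0,2,0],[0.44,0.12,-0,0,0,1.9,0],[0.43,0.13,-0,0,0,1.9,0],[0.44,0.12,-0,0,0,2,0],[0.43,0.13,-0,0,0,1.9,0],[0.44,0.12,-0,0,0,1.9,0],[0.43,0.13,-0,0,0,1.9,0],[0.44,0.12,-0,0,0,2,0],[0.44,0.13,-0,0,0,1.9,0]]
```

Past the detent with low forces and good reach (q4 2.19). I'll finish the swing.

```bash
python3 -m pendant '[[0.43,0.13,0,0,0,1.9,0],[0.44,0.12,0,0,0,1.9,0],[0.43,0.13,0,0,0,2,0],[0.44,0.12,0,0,0,1.9,0],[0.43,0.13,0,0,0,1.9,0],[0.44,0.12,0,0,0,2,0],[0.43,0.13,0,0,0,1.9,0],[0.44,0.12,0,0,0,1.9,0],[0.43,0.13,0,0,0,1.9,0],[0.44,0.12,0,0,0,2,0],[0.2,0,0,0,0,0,0],[0,0,0,0,0,0,0]]'
python3 -m pendant '[[0,0,0,0,0,0,0],[0,0,0,0,0,0,0],[0,0,0,0,0,0,0]]'
python3 - <<'E'
from h import *
s=env.observe();p=np.array(s['tcp_pos']);print(s['q'].round(2),s['joint_velocities'].round(3))
v=p[:2]-[556,-85];print(np.hypot(*v),'theta',np.radians(2.7)-(np.arctan2(v[1],v[0])-np.arctan2(-130,-35)))
t=save('top','t6.png');d=save('side','s6.png');
a=cv2.resize(t[100:320,180:420],None,fx=2.5,fy=2.5)[:,:,::-1]; cv2.imwrite('pics/t6c.png',a)
# is lens/ring unmoved: compare with t2 around the lens
o=cv2.imread('pics/t2.png')
print('lens diff',[np.abs(o[y:y+8,x:x+8,::-1].astype(int)-t[y:y+8,x:x+8]).mean().round(1) for x,y in((206,220),(224,203),(222,240),(232,195))])
# weights/vial patch in side view vs first picture
o=cv2.imread('pics/side0.png')[205:250,400:440,::-1].astype(int);print('weights diff',np.abs(o-d[205:250,400:440]).mean())
# expected grip px & free-end px at 1.55 rad
T=cam('top');print(proj(T,(p[0],p[1],152)))
E
```

```text
time: 26.5
tcp_pos: [423.8, -57.1, 116.3]
tool_rot: [2.166, 2.273, -0.001]
ft_force: [0.8, -3.0, -3.0]
opening: 12.7
grasp_force: 30.0
time: 26.8
tcp_pos: [423.9, -56.3, 116.3]
tool_rot: [2.167, 2.273, 0.0]
ft_force: [2.3, -3.8, -5.6]
opening: 12.9
grasp_force: 30.0
[-0.38  0.18  0.47  2.21 -0.12  0.77  0.21] [-0.001 -0.001 -0.004 -0.    -0.002  0.001 -0.001]
135.20020548344522 theta -4.714338084884159
lens diff [np.float64(5.8), np.float64(4.6), np.float64(4.8), np.float64(5.5)]
weights diff 14.90148148148148
[289.16348984 233.79796497]
```

```bash
python3 - <<'E'
from h import *
a=cv2.imread('pics/top0.png').astype(int);b=cv2.imread('pics/t6.png').astype(int);c=cv2.imread('pics/t2.png').astype(int)
R=(slice(262,298),slice(350,382))
print('weights top',np.abs(a[R]-b[R]).mean(),'cable thing',np.abs(a[230:250,395:415]-b[230:250,395:415]).mean(),'ref wood',np.abs(a[275:300,180:200]-b[275:300,180:200]).mean())
for s in((-2,0),(2,0),(0,-2),(0,2)): print('shifted ref',s,np.abs(np.roll(a,s,(0,1))[R]-b[R]).mean())
L=(slice(185,262),slice(202,245));print('lens',np.abs(c[L]-b[L]).mean(),np.abs(np.roll(c,1,1)[L]-b[L]).mean())
E
```

```text
weights top 9.644675925925926 cable thing 8.093333333333334 ref wood 9.941333333333333
shifted ref (-2, 0) 17.92158564814815
shifted ref (2, 0) 16.421006944444443
shifted ref (0, -2) 22.877314814814813
shifted ref (0, 2) 18.56597222222222
lens 28.492399073794424 30.93556830766133
```

```bash
python3 -c "
from rig import env
print(env.close_job())"
```

```text
the job is handed in; nothing more can be done
None
```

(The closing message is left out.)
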